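Put two ripe tomatoes away in the deep tub and close it

TASK

Put the two ripe tomatoes from the cutting board away in the deep white tub for the fridge, side by side on its floor: take each one with a light grip and lower it right down before you let go, so that neither is squeezed, knocked or dropped. Then put the white lid on the tub so that it sits down level on the rim all round. Leave the tub standing where it is and do not disturb the bowl, the spice jar or the brush holder.

Things in the scene. Friction and masses are not known exactly. Their poses are not given: they have to be found in the camera images.
- tomato_a: A ripe red tomato, 60 mm across at its widest (25 mm up), 50 mm high, about 110 g, green calyx on top, on a 24 mm flat underside; one of the two on the cutting board. Origin: centre of its underside, z up through the calyx. A grip over about 50 N a finger, pressing it down or knocking it with over 30 N, or a fall of over 8 mm bruises it.
- tomato_b: A ripe red tomato, 60 mm across at its widest (25 mm up), 50 mm high, about 110 g, green calyx on top, on a 24 mm flat underside; the other of the two on the cutting board. Origin: centre of its underside, z up through the calyx. A grip over about 50 N a finger, pressing it down or knocking it with over 30 N, or a fall of over 8 mm bruises it.
- tomato_a_center (a point): The middle of tomato_a, 25 mm above its underside on its axis.
- tomato_b_center (a point): The middle of tomato_b, 25 mm above its underside on its axis.
- tub: A nested pair of round white plastic storage tubs, one set inside the other, 0.45 kg together, loose on the counter; the upper, open one is 'the tub'. Outside 209 mm across at the lip, 173 mm at the foot, flaring evenly. Origin: centre of the underside on the counter, z up.
- tub_floor (a point): Centre of the upper tub's inner floor, 33 mm above the tub's origin; the floor is 164 mm across, and both tomatoes stand on it side by side.
- tub_rim (a point): Centre of the upper tub's mouth, level with the top of its rim, 130 mm above the tub's origin (97 mm above its floor). The mouth is 192 mm across, walls 3 mm.
- lid: The tub's round white plastic lid, 216 mm across, 110 g, starting right way up on the counter. Origin: centre of its underside, z up. A plug 8 mm deep, 172 mm across at the bottom, tapering out to 184 mm, enters the tub's mouth; the flange above it rests on the rim, so the seated lid's origin is 122 mm above the tub's origin.
- lid_knob (a point): Top centre of the lid's plain round knob, 34 mm across and 27 mm high, in the middle of the lid; 40 mm above the lid's origin. The lid's flat upper face is 13 mm above that origin.
- board: Dark wooden cutting board, 130 x 230 x 18 mm, fixed to the counter; origin at the centre of its underside, long side along its y. The tomatoes stand on it at about 60 mm either side of the middle along y.
- bowl: Terracotta-coloured ceramic bowl, 162 mm across, 72 mm high, with two lemons in it; leave alone. Origin: centre of its underside.
- spice_jar: Glass spice jar with a steel cap, 47 mm across, 93 mm high; leave alone. Origin: centre of its underside.
- brush_holder: Stainless steel pastry brush holder, 84 mm across, 120 mm high, brushes standing up to about 215 mm; leave alone. Origin: centre of its underside.
Things that resemble listed ones, but are neither listed nor needed, are in the scene too. Leave any turquoise look-alike of the tomato_a alone. What is shaped like the lid but orange is not meant.

How it is judged:
By the outcome, as a careful person would: the job done as asked, in the order asked, and still so for the second after the job is handed in, with the robot touching nothing.
It also fails if it takes over 72 s, if anything falls off the work surface, if the arm or the gripper's body presses on something with over 40 N, if the wrist force passes 120 N, or if a joint passes its speed limit or range.

ROBOT

A 7-joint arm with a two-finger parallel gripper is mounted at the origin on the work surface. World frame = base frame: x ahead of the robot, y to its left, z up, the work surface at z = 0. Lengths are in m, angles in degrees, forces in N, time in s.
With the tool pointing down it reaches from about 0.425 to 0.875 m from the base axis. Payload 4.7 kg.
Tool frame: the origin (TCP) lies at the very end of the fingers, on their centre line; the grasp point (between the pads) lies env.grip_point_offset behind it (env.grip_point_offset is the distance from the TCP to the grasp point, in m); z points along the fingers, y is the direction in which the jaws open and shut (so a half turn about z gives the same grasp; the last joint's range is limited). The gripper opens to 87 mm and grips with 3 to 60 N. Pads are 19 mm wide; open, the fingers measure 117 mm over their backs; the gripper's body (75 mm by 190 mm) begins 51 mm behind the grasp point.
Start: joints at [-68.864, 18.392, -4.016, 83.108, 1.295, 78.541, -3.26], TCP at [0.226, 0.61, 0.223] pointing down, gripper open.
Joint ranges: [-163.93, 163.93], [-17.29, 119.83], [-79.2, 71.16], [3.27, 140.29], [-89.18, 269.18], [5.43, 117.66], [-154.24, 154.24]. Speed limits (degrees/s): [147.25, 147.25, 180, 180, 180, 180, 180].

INTERFACE

Orientations are given as [roll, pitch, yaw] about the fixed x, y, z axes, in that order (R = Rz(yaw) Ry(pitch) Rx(roll)).
In Python, from cell import env gives the robot as it stands.
- The arm moves only by the tool send_rows, never from a script. Its argument "plan" is a list of rows, each a list of 7 numbers: the finger opening in mm, from 0 to 87, then the shift along the tool's x, y, z in mm, then the turn, a rotation vector about the tool's x, y, z in rad. A call has 1 to 12 rows; each row shifts and turns the commanded pose from where the row before left it, along the tool's axes as they then stand; what a row does not reach is not made up. A row lasts 1/10 s, in which the tool goes at most 50 mm and 8.59 degrees, less where a joint would pass 70% of its speed; a pose out of reach is approached as far as the arm can. A call is refused whole if a number of a shift passes 50 or a number of a turn 0.15, either way. A call with a gripper value outside its range is refused whole. The fingers move at their own pace and stop on an object; "grip_force" is the grip in N (left out, the last holds). Time passes only in rows, so rows that do not move let the fingers close. It gives the time, the measured TCP pose, the force and the opening at its end, in the units of the state.
- env.get_obs(): the state, without advancing time (a new reading comes with each control period).
- env.read_camera(name): name is "scene" or "top" or "wrist"; returns the picture (384x512x3 uint8, red, green, blue); there is no depth.
- env.get_calibration(name): a dict with "fx", "fy", "cx", "cy" (pixels), "extrinsics" (4x4, takes a point from camera to world coordinates). Camera axes: x right, y down, z forward; pixel columns grow to the right and rows downward; lengths in m; the calibration is good to about 2 mm. A picture is of the moment at which its call begins: read the wrist's pose just before it. get_calibration takes no time and is no camera call; for the wrist camera it gives the pose at the moment of the call.
- env.sign_off(): hands the job in, once; it reports no verdict.
Trained networks look in the newest picture that a camera, given by its name, has taken for a name from the list of things; names that differ only in an ending like _2 or _b are one class to them, and where a whole thing is asked for, a point or a joint stands for the part that bears it (a point fixed in the world has none). Each returns a list of dicts, best first, with "confidence" (0 to 1); they miss things now and then, are a little off and sometimes report something else, mostly with a low value. They report only what shows in the picture. A call takes as long as a camera call. They do not tell look-alikes from the thing itself.
- env.regions_of(camera, query): "region" (384x512 bool, what is visible of it) and "rect" ([left, top, right, bottom] in pixels, round what is visible of it).
The state is a dict: "time_s": time; "qpos": joint angles; "joint_velocities": joint speeds; "effort": joint torques, N m; "tool_pos": TCP position; "tool_rot": TCP orientation; "force": force on the tool from outside, world axes, zero at the start; "wrist_torque": the same for the moment, N m; "grip_width": finger opening in m.
Only numpy, scipy, OpenCV 4.12 (cv2) and the standard library are available. Lean on these libraries where they do the work, as an engineer would, in place of code of your own. Each camera call takes 0.05 s, during which the arm holds its last target. There are 200 camera calls.

## Working session

There is one attempt and no reset: what is moved stays moved. The work goes in short steps, Python scripts to look and compute and a tool call to move; the robot and the scene stay as the last step left them, time stands still between calls to the robot, and variables do not carry over. Pictures are saved under pics/ and viewed, about 8 in all and at most 12, crops included, and the job is handed in when it is done.

Besides the shell and the picture viewer there is one more tool, called after "Request:" by a JSON object that holds its "method" and its "body", one argument or row to a line. send_rows: Moves the arm, as the interface text tells. Its arguments: {"type":"object","properties":{"plan":{"type":"array"},"grip_force":{"type":"number"}},"required":["plan"]}

```bash
mkdir -p pics; ls; python3 - <<'E'
from cell import env
import cv2,numpy as np
o=env.get_obs();print({k:np.round(v,3).tolist() for k,v in o.items()}, env.grip_point_offset)
ims=[]
for c in("scene","top"):
    im=env.read_camera(c);cal=env.get_calibration(c);print(c,cal['fx'],cal['fy'],cal['cx'],cal['cy'],np.round(cal['extrinsics'],3).tolist())
    cv2.imwrite(f"pics/{c}0.png",cv2.resize(im[:,:,::-1],(800,600)))
    for q in("tomato_a","tub","lid","board","bowl","spice_jar","brush_holder"):
        for d in env.regions_of(c,q)[:4]:
            m=d['region'];ys,xs=np.nonzero(m)
            print(c,q,round(float(d['confidence']),2),np.round(d['rect'],0).tolist(),round(xs.mean(),1),round(ys.mean(),1),np.median(im[m],0))
E
```

```text
pics
{'time_s': 0.0, 'qpos': [-68.865, 18.439, -4.016, 83.174, 1.296, 78.541, -3.261], 'joint_velocities': [-0.012, 0.037, -0.006, -0.06, 0.057, 0.033, -0.001], 'effort': [0.0, -49.13, -0.404, -31.252, -0.064, 0.044, 0.0], 'tool_pos': [0.226, 0.609, 0.221], 'tool_rot': [-179.891, 0.007, 159.673], 'force': [0.23, 0.279, 0.306], 'wrist_torque': [-0.011, -0.019, 0.014], 'grip_width': 0.087} 0.0187
scene 488.30726619299753 488.30726619299753 254.25505685852727 187.20293292561206 [[0.073, 0.689, -0.721, 1.637], [0.997, -0.045, 0.058, -0.026], [0.008, -0.723, -0.691, 1.198], [0.0, 0.0, 0.0, 1.0]]
scene tomato_a 0.81 [301.0, 184.0, 318.0, 199.0] 308.1 190.6 [103.   6.   0.]
scene tomato_a 0.77 [331.0, 186.0, 351.0, 202.0] 340.3 194.0 [99.  7.  0.]
scene tomato_a 0.77 [365.0, 187.0, 384.0, 202.0] 377.2 194.2 [ 0. 77. 57.]
scene tub 0.98 [203.0, 168.0, 266.0, 235.0] 233.2 196.8 [116. 102.  79.]
scene lid 0.6 [133.0, 144.0, 192.0, 181.0] 162.0 161.4 [200.  88.   0.]
scene lid 0.57 [117.0, 201.0, 182.0, 250.0] 147.3 221.7 [196. 202. 181.]
scene board 0.94 [284.0, 183.0, 358.0, 217.0] 319.8 202.
[... 776 characters left out ...]
.0, 315.0, 240.0] 277.1 200.6 [175. 184. 184.]
top lid 0.97 [330.0, 264.0, 404.0, 339.0] 365.0 300.4 [175. 102.   0.]
top lid 0.73 [338.0, 160.0, 404.0, 234.0] 370.4 197.4 [175. 184. 174.]
top lid 0.33 [237.0, 162.0, 317.0, 238.0] 277.2 200.4 [175. 184. 184.]
top board 0.72 [126.0, 183.0, 217.0, 249.0] 172.7 212.9 [97. 56. 25.]
top bowl 0.56 [243.0, 82.0, 296.0, 136.0] 269.3 107.7 [119.  71.  31.]
top bowl 0.18 [150.0, 88.0, 191.0, 139.0] 174.0 116.7 [77. 61. 40.]
top spice_jar 0.6 [340.0, 101.0, 363.0, 126.0] 350.6 113.7 [144.  130.  103.5]
top spice_jar 0.35 [179.0, 214.0, 198.0, 230.0] 186.1 221.0 [132.  28.   7.]
top brush_holder 0.76 [150.0, 89.0, 192.0, 141.0] 174.0 117.0 [78. 62. 40.]
```

View pics/top0.png

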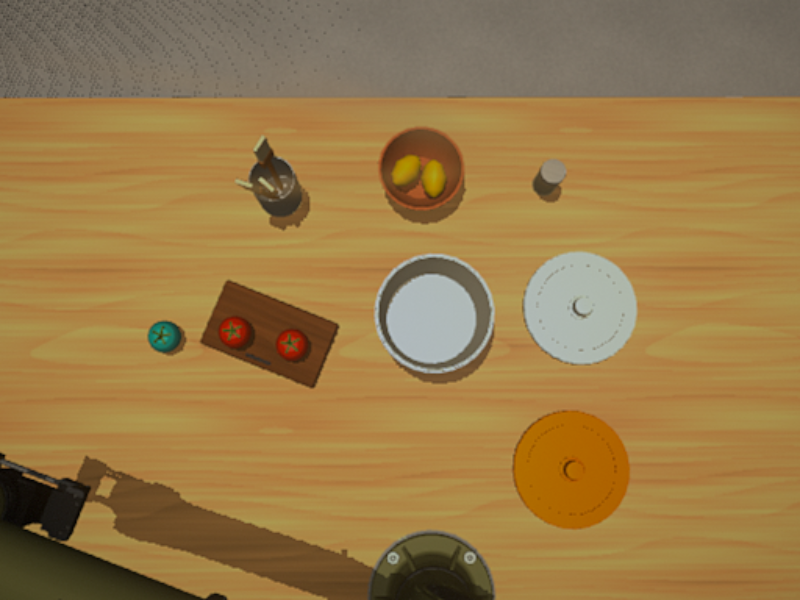

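```bash
cat > h.py <<'E'
from cell import env
import cv2,numpy as np
from scipy.spatial.transform import Rotation as R
def ray(cal,u,v):
    T=np.array(cal['extrinsics']);d=T[:3,:3]@[(u-cal['cx'])/cal['fx'],(v-cal['cy'])/cal['fy'],1]
    return T[:3,3],d
def at_z(cal,u,v,z):
    p,d=ray(cal,u,v);return p+d*(z-p[2])/d[2]
def proj(cal,P):
    T=np.linalg.inv(np.array(cal['extrinsics']));q=T[:3,:3]@np.asarray(P,float)+T[:3,3]
    return cal['fx']*q[0]/q[2]+cal['cx'],cal['fy']*q[1]/q[2]+cal['cy']
def tool():
    o=env.get_obs();return np.array(o['tool_pos']),R.from_euler('xyz',o['tool_rot'],degrees=True),o
def to(target,yaw=None):
    """mm shift in tool axes to TCP target, assuming the present orientation; and the turn vector"""
    p,r,o=tool();s=r.inv().apply(np.array(target)-p)*1000
    t=None
    if yaw is not None: t=(r.inv()*R.from_euler('xyz',[180,0,yaw],degrees=True)).as_rotvec()
    return np.round(s,1),None if t is None else np.round(t,3)
E
python3 - <<'E'
from h import *
c=env.get_calibration('top');s=env.get_calibration('scene')
for n,u,v,z in(("tomA",149.6,214,.043),("tomB",190,220.5,.043),("turq",104,216.5,.04),("tub rect",278.5,201,.13),("lidw",371,197,.013),("lido",367,301.5,.013),("board",171.5,216,.018),("bowl",269.5,109,.072),("jar",351.5,113.5,.093),("brush",174,117,.12)):
    print(n,np.round(at_z(c,u,v,z),3))
for n,u,v,z in(("tomS1",341,194,.043),("S2",309,191.5,.043),("lidw",149.5,225,.01)):
    print(n,np.round(at_z(s,u,v,z),3))
E
```

```text
tomA [0.474 0.358 0.043]
tomB [0.455 0.242 0.043]
turq [0.467 0.49  0.04 ]
tub rect [ 0.501 -0.007  0.13 ]
lidw [ 0.525 -0.289  0.013]
lido [ 0.222 -0.267  0.013]
board [0.47  0.299 0.018]
bowl [0.776 0.012 0.072]
jar [ 0.756 -0.221  0.093]
brush [0.739 0.281 0.12 ]
tomS1 [0.484 0.361 0.043]
S2 [0.465 0.255 0.043]
lidw [ 0.553 -0.279  0.01 ]
```

The top view shows the red tomatoes at (235,332) and (291,344), the turquoise one at (164,336), the tub at (435,313), the white lid at (581,307) with its knob at (584,305), and the orange lid at (571,469). The gripper body, 190 mm long, would hit the rim if I lowered it upright with a mid-height grip. I'll search for a tilted grasp that clears the rim and the other tomato.

```bash
cat > opt.py <<'E'
import numpy as np
from scipy.optimize import differential_evolution
from scipy.spatial.transform import Rotation as R
# tool pts, frame: TCP origin, z along fingers (down)
def pts(g):
    P=[]
    for x in np.linspace(-37.5,37.5,6):
        for y in np.linspace(-95,95,15):
            for z in(-69.7,-100): P.append((x,y,z))
    for x in(-11,0,11):
        for s in(-1,1):
            for y in(g/2,g/2+15):
                for z in np.linspace(0,-69,7): P.append((x,s*y,z))
    return np.array(P)
P=pts(68)
inner=lambda z:82+14*np.clip(z,0,97)/97
def clear(c,yaw,tx,ty,e,other):
    r=R.from_euler('z',yaw,degrees=True)*R.from_euler('x',180,degrees=True)*R.from_euler('xy',[tx,ty],degrees=True)
    W=r.apply(P-[0,0,-e])+[c[0],c[1],27]
    rr=np.hypot(W[:,0],W[:,1])
    m=min(np.maximum(inner(W[:,2])-rr,W[:,2]-97).min(),W[:,2].min())
    if other is not None:
        q=(W-[other[0],other[1],25])/[30,30,25]
        m=min(m,((np.linalg.norm(q,axis=1)-1)*27).min())
    return m
if __name__=="__main__":
    def f(v,full=False):
        r2,yaw2,tx2,ty2,e2,x1,y1,yaw1,tx1,ty1,e1=v
        p2=np.array([-r2,0]);p1=np.array([x1,y1])
        c2=clear(p2,yaw2,tx2,ty2,e2,p1);c1=clear(p1,yaw1,tx1,ty1,e1,None)
        gap=np.linalg.norm(p1-p2)-60; w=54-np.hypot(x1,y1)
        if full:return c2,c1,gap,w
        pen=sum(max(0,5-k) for k in(c2,c1,))+max(0,4-gap)+max(0,3-w)
        return 30*pen-min(e1,9)-min(e2,9)+.15*(np.hypot(tx1,ty1)+np.hypot(tx2,ty2))
    b=[(0,52),(-90,90),(-25,25),(-25,25),(-3,18),(-52,52),(0,52),(-90,90),(-25,25),(-25,25),(-3,18)]
    for seed in(0,1):
        s=differential_evolution(f,b,maxiter=500,popsize=12,seed=seed,tol=1e-6)
        print(round(s.fun,2),np.round(s.x,1).tolist(),np.round(f(s.x,True),1))
E
time timeout 400 python3 opt.py
```

```text
-3.02 [35.0, 52.9, 7.5, -8.9, -2.3, 28.0, 11.4, -61.9, 12.5, 1.9, 9.2] [ 5.   5.   4.  23.7]
-3.07 [35.0, 55.3, 9.0, -9.9, -1.2, 27.6, 13.4, -65.7, 12.8, -0.2, 8.3] [ 5.   5.   4.  23.3]
real	1m14.960s
user	1m15.985s
sys	0m0.149s
```

```bash
sed -i 's/^P=pts(68)/P=pts(67)/; s/c\[1\],27\]/c[1],28]/; s/max(0,5-k)/max(0,3.5-k)/; s/(-25,25)/(-35,35)/g; s/max(0,4-gap)/max(0,3-gap)/; s/.15\*/.08*/' opt.py
(timeout 400 python3 opt.py)
```

```text
-14.28 [33.5, 63.6, 11.4, -6.2, 7.5, 26.6, 19.2, -54.6, 14.3, -0.7, 9.2] [ 3.5  3.7  3.1 21.2]
-8.22 [36.1, -50.2, -5.4, -5.4, 0.8, 32.5, 0.0, -89.9, 11.5, -0.7, 9.1] [ 3.5  3.5  8.6 21.5]
```

```bash
cat >> h.py <<'E'
from scipy.linalg import fractional_matrix_power as fmp
def goto(pos,rot,n=None,cur=None):
    """identical rows (shift mm, turn) from the measured pose to pos, rot (Rotation or euler); returns n,row"""
    p,r,o=tool()
    if not isinstance(rot,R): rot=R.from_euler('xyz',rot,degrees=True)
    T=np.eye(4);T[:3,:3]=(r.inv()*rot).as_matrix();T[:3,3]=r.inv().apply(np.array(pos)-p)*1000
    w=R.from_matrix(T[:3,:3]).magnitude()
    if n is None:n=int(max(np.ceil(np.linalg.norm(T[:3,3])/36),np.ceil(w/.13),1))
    S=np.real(fmp(T,1/n)) if n>1 else T
    print(n,'x',np.round(np.r_[S[:3,3],0],1)[:3].tolist(),np.round(R.from_matrix(S[:3,:3]).as_rotvec(),4).tolist())
def trot(yaw,tx=0,ty=0):
    return R.from_euler('z',yaw,degrees=True)*R.from_euler('x',180,degrees=True)*R.from_euler('xy',[tx,ty],degrees=True)
E
python3 - <<'E'
from h import *
p,r,o=tool();c=env.get_calibration('wrist');T=np.array(c['extrinsics'])
print(c['fx'],c['cx'],c['cy'],np.round(r.inv().apply(T[:3,3]-p),4),np.round((r.inv()*R.from_matrix(T[:3,:3])).as_matrix(),3).tolist())
goto([0.40,0.30,0.27],trot(120))
E
```

```text
296.47478697508967 252.77990421909516 194.92905311810705 [ 0.0683 -0.0005 -0.1627] [[0.0, -0.968, -0.251], [1.0, 0.0, 0.001], [-0.001, -0.251, 0.968]]
10 x [-33.5, -13.8, -4.7] [0.0, 0.0, 0.0692]
```

```bash
python3 - <<'E'
from h import *
goto([0.45,0.32,0.20],trot(120),11)
E
```

```text
11 x [-33.0, -8.2, 2.1] [0.0, 0.0, 0.063]
```

Request:
{"method": "send_rows", "body": {
  "plan": [
    [87,-33,-8.2,2,0,0,0.063],
    [87,-33,-8.2,2,0,0,0.063],
    [87,-33,-8.2,2,0,0,0.063],
    [87,-33,-8.2,2,0,0,0.063],
    [87,-33,-8.2,2,0,0,0.063],
    [87,-33,-8.2,2,0,0,0.063],
    [87,-33,-8.2,2,0,0,0.063],
    [87,-33,-8.2,2,0,0,0.063],
    [87,-33,-8.2,2,0,0,0.063],
    [87,-33,-8.2,2,0,0,0.063],
    [87,-33,-8.2,2,0,0,0.063],
    [87,0,0,0,0,0,0]
  ],
  "grip_force": 10
}}

```text
time_s: 2.0
tool_pos: [0.4528, 0.3133, 0.2007]
tool_rot: [-180.0, 0.2, 119.4]
force: [-0.9, 0.3, 0.7]
grip_width: 0.0872
```

```bash
python3 - <<'E'
from h import *
p,r,o=tool();print(p,o['tool_rot'],np.round(o['qpos'],0),o['time_s'])
cal=env.get_calibration('wrist');im=env.read_camera('wrist')
cv2.imwrite("pics/w1.png",im[:,:,::-1])
for q in("tomato_a","tub"):
    for d in env.regions_of('wrist',q)[:4]:
        m=d['region'];ys,xs=np.nonzero(m);u,v=xs.mean(),ys.mean()
        (cx,cy),rad=cv2.minEnclosingCircle(np.c_[xs,ys].astype(np.float32))
        print(q,round(float(d['confidence']),2),np.round(d['rect']).tolist(),np.round([u,v,cx,cy,rad],1),np.median(im[m],0),np.round(at_z(cal,u,v,.043),4),np.round(at_z(cal,cx,cy,.043),4))
E
```

```text
[0.45276591 0.31334448 0.20071377] [-1.79996922e+02  1.53356075e-01  1.19416042e+02] [-49.   7.  12. 100.  -1.  74.  -7.] 2.0
tomato_a 0.62 [267.0, 127.0, 323.0, 184.0] [295.4 156.4 295.4 156.3  28.7] [155.  59.  46.] [0.4791 0.3599 0.043 ] [0.479 0.36  0.043]
tomato_a 0.61 [201.0, 204.0, 254.0, 244.0] [229.  224.4 229.  227.1  26.5] [137.  43.  36.] [0.4534 0.256  0.043 ] [0.455  0.2531 0.043 ]
tomato_a 0.6 [322.0, 4.0, 387.0, 72.0] [355.7  37.3 357.1  37.8  34.4] [ 76. 149. 126.] [0.4694 0.4884 0.043 ] [0.4709 0.4887 0.043 ]
```

View pics/w1.png

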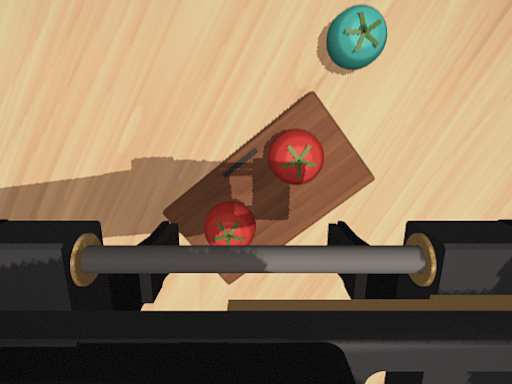

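Wrist picture: the red tomatoes are at (295,156) and (230,230), the second partly hidden by the gripper bar, and the turquoise one is at (356,37). I'll take tomato_b first with a tilted grasp.

```bash
python3 - <<'E'
from h import *
rot=trot(120,-14,0);zt=rot.apply([0,0,1]);c=np.array([.456,.253,.043]);t=c+zt*.009
print(zt,t); goto(t-zt*.08,rot)
# tub from fixed cameras: disc-projection centroid
from scipy.optimize import least_squares
a=np.linspace(0,2*np.pi,200)
for cam in('top','scene'):
    cal=env.get_calibration(cam);im=env.read_camera(cam)
    for d in env.regions_of(cam,'tub')[:1]:
        l,t_,r_,b=d['rect']
        def f(x):
            q=np.array([proj(cal,[x[0]+.1045*np.cos(k),x[1]+.1045*np.sin(k),.13]) for k in a])
            return [q[:,0].min()-l,q[:,0].max()-r_,q[:,1].min()-t_]+([q[:,1].max()-b] if cam=='top' else [])
        s=least_squares(f,[.5,0]);print(cam,np.round(s.x,4),np.round(s.fun,1),d['rect'],d['confidence'])
    cv2.imwrite(f"pics/{cam}1.png",im[:,:,::-1])
im=cv2.imread('pics/top1.png');sc=cv2.imread('pics/scene1.png')
cv2.imwrite('pics/tubs.png',np.hstack([cv2.resize(im[150:250,232:332],(400,400),interpolation=1),cv2.resize(sc[150:250,185:285],(400,400),interpolation=1)]))
E
```

```text
[ 0.20951051  0.12096095 -0.97029573] [0.45788559 0.25408865 0.03426734]
4 x [-15.3, -13.3, 21.1] [-0.0609, -0.0002, -0.0]
top [ 0.5058 -0.0077] [-0.7  0.7  0.7 -0.7] [240.8, 160.7, 316.4, 238.6] 0.94
scene [ 0.5123 -0.0007] [-1.   1.  -0.2] [201.7, 164.3, 265.7, 234.0] 0.72
```

View pics/tubs.png

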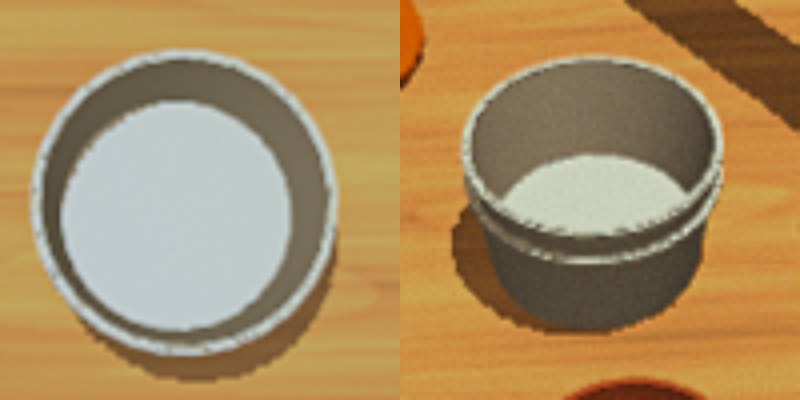

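The crops show the tub's rim spanning 239.5–316.5 by 162–239 in the top view, so the tub is at about (0.505, -0.005). I'll refine that from the wrist camera while carrying.

Request:
{"method": "send_rows", "body": {
  "plan": [
    [87,-15,-13.3,21,-0.061,0,0],
    [87,-15,-13.3,21,-0.061,0,0],
    [87,-15,-13.3,21,-0.061,0,0],
    [87,-15,-13.3,21,-0.061,0,0],
    [87,0,0,0,0,0,0],
    [87,0,0,0,0,0,0]
  ]
}}

```text
time_s: 2.95
tool_pos: [0.4401, 0.245, 0.1122]
tool_rot: [166.1, -0.0, 120.0]
force: [-0.3, 1.2, 1.2]
grip_width: 0.0869
```

```bash
python3 - <<'E'
from h import *
p,r,o=tool();print(p,o['tool_rot'])
rot=trot(120,-14,0);zt=rot.apply([0,0,1])
cal=env.get_calibration('wrist');im=env.read_camera('wrist')
for d in env.regions_of('wrist','tomato_a')[:4]:
    m=d['region'];ys,xs=np.nonzero(m);print(d['rect'],np.median(im[m],0),np.round(at_z(cal,xs.mean(),ys.mean(),.045),4))
for n,P in(('A',[.479,.36,.043]),('B',[.456,.253,.043])):print(n,np.round(proj(cal,P)))
cv2.imwrite('pics/w2.png',im[:,:,::-1])
t=np.array([.456,.253,.043])+zt*.009
goto(t,rot)
E
```

```text
[0.44014145 0.24499591 0.11215616] [ 1.66055265e+02 -1.96669348e-02  1.19995923e+02]
[305.1, 62.6, 378.0, 140.3] [171.  67.  57.] [0.4784 0.3598 0.045 ]
[215.2, 166.5, 290.9, 240.7] [137.  43.  36.] [0.4547 0.2537 0.045 ]
A [341. 103.]
B [254. 205.]
3 x [-0.5, -0.9, 27.2] [0.0009, -0.0002, 0.0002]
```

View pics/w2.png

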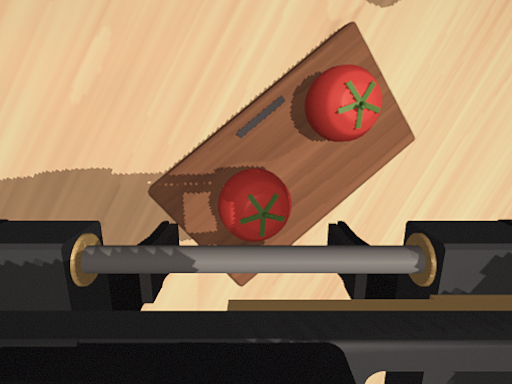

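B is at (255,204), centred between the fingers, and A is at (344,102). Descending to grip.

Request:
{"method": "send_rows", "body": {
  "plan": [
    [87,-0.5,-0.9,27.2,0,0,0],
    [87,-0.5,-0.9,27.2,0,0,0],
    [87,-0.5,-0.9,27.2,0,0,0],
    [87,0,0,0,0,0,0],
    [70,0,0,0,0,0,0],
    [62,0,0,0,0,0,0],
    [52,0,0,0,0,0,0],
    [50,0,0,0,0,0,0],
    [50,0,0,0,0,0,0],
    [50,0,0,0,0,0,0]
  ],
  "grip_force": 10
}}

```text
time_s: 4.05
tool_pos: [0.457, 0.2526, 0.0335]
tool_rot: [165.9, -0.0, 120.0]
force: [-0.8, -0.3, 6.0]
grip_width: 0.0589
```

```bash
python3 - <<'E'
from h import *
p,r,o=tool();print(p,o['tool_rot'],o['grip_width'],o['force'])
print(r.inv().apply([0,0,.11])*1000)
E
```

```text
[0.45698877 0.25255139 0.03348229] [ 1.65897585e+02 -2.44537970e-02  1.19967365e+02] 0.05888752960327161 [-0.75217677 -0.28271557  6.0026369 ]
[ 4.69479185e-02  2.68021462e+01 -1.06684782e+02]
```

Request:
{"method": "send_rows", "body": {
  "plan": [
    [50,0,2.4,-9.7,0,0,0],
    [50,0,6.1,-24.2,0,0,0],
    [50,0,7.3,-29.1,0,0,0],
    [50,0,7.3,-29.1,0,0,0],
    [50,0,7.3,-29.1,0,0,0],
    [50,0,7.3,-29.1,0,0,0],
    [50,0,4.9,-19.4,0,0,0],
    [50,0,0,0,0,0,0]
  ]
}}

```text
time_s: 4.85
tool_pos: [0.458, 0.2529, 0.211]
tool_rot: [165.7, -0.0, 120.0]
force: [-0.6, 0.6, -1.1]
grip_width: 0.0588
```

```bash
python3 - <<'E'
from h import *
p,r,o=tool();print(p,o['tool_rot'],o['grip_width'],o['force'])
tub=np.array([.505,-.005]);off=np.array([.0283,.0166])
c=np.array([.456,.253]) # tomato at grasp; TCP offset to it
d=np.array([.457,.2526])-c
goto([*(tub+off+d),.21],r)
E
```

```text
[0.45798972 0.25289684 0.21101944] [ 1.65692965e+02 -4.37805162e-02  1.19954439e+02] 0.05875451521731395 [-0.55608129  0.64907783 -1.14287079]
8 x [-30.9, -6.6, -1.6] [0.0, 0.0, 0.0]
```

Request:
{"method": "send_rows", "body": {
  "plan": [
    [50,-16,-3.4,-0.8,0,0,0],
    [50,-31,-6.6,-1.6,0,0,0],
    [50,-31,-6.6,-1.6,0,0,0],
    [50,-31,-6.6,-1.6,0,0,0],
    [50,-31,-6.6,-1.6,0,0,0],
    [50,-31,-6.6,-1.6,0,0,0],
    [50,-31,-6.6,-1.6,0,0,0],
    [50,-31,-6.6,-1.6,0,0,0],
    [50,-14,-3,-0.8,0,0,0],
    [50,0,0,0,0,0,0],
    [50,0,0,0,0,0,0]
  ]
}}

```text
time_s: 5.95
tool_pos: [0.532, 0.0118, 0.2059]
tool_rot: [166.1, -0.1, 120.0]
force: [-0.3, 0.5, -1.3]
grip_width: 0.059
```

```bash
python3 - <<'E'
from h import *
p,r,o=tool();print(p,o['tool_rot'],o['grip_width'],o['force'])
cal=env.get_calibration('wrist');im=env.read_camera('wrist')
cv2.imwrite('pics/w3.png',im[:,:,::-1])
a=np.linspace(0,2*np.pi,400)
from scipy.optimize import least_squares
for d in env.regions_of('wrist','tub')[:2]:
    m=d['region'].astype(np.uint8);k=cv2.findContours(m,0,1)[0];k=max(k,key=cv2.contourArea)[:,0];k=k[(k[:,0]>3)&(k[:,0]<508)&(k[:,1]>3)&(k[:,1]<200)]
    W=np.array([at_z(cal,u,v,.13)[:2] for u,v in k+0.5])
    s=least_squares(lambda x:np.hypot(W[:,0]-x[0],W[:,1]-x[1])-.1045,[.505,-.005],loss='soft_l1',f_scale=.002)
    print(d['rect'],d['confidence'],len(k),s.x,np.median(abs(s.fun)))
c=s.x
for x0,rad,z,col in((c,.1045,.13,(0,0,255)),(c,.096,.13,(255,0,0)),(c,.082,.033,(0,255,0))):
    q=np.array([proj(cal,[x0[0]+rad*np.cos(t),x0[1]+rad*np.sin(t),z]) for t in a]).round().astype(np.int32)
    im=cv2.polylines(np.ascontiguousarray(im),[q],True,col[::-1],1)
cv2.imwrite('pics/w3o.png',im[:,:,::-1])
E
```

```text
[0.53202579 0.01175124 0.20586619] [ 1.66137312e+02 -7.27388044e-02  1.19968286e+02] 0.05899204586162309 [-0.34815297  0.5498254  -1.31686842]
[45.3, 66.7, 310.8, 299.9] 0.78 452 [ 0.50431071 -0.00547902] 0.0007200459282480018
```

View pics/w3o.png

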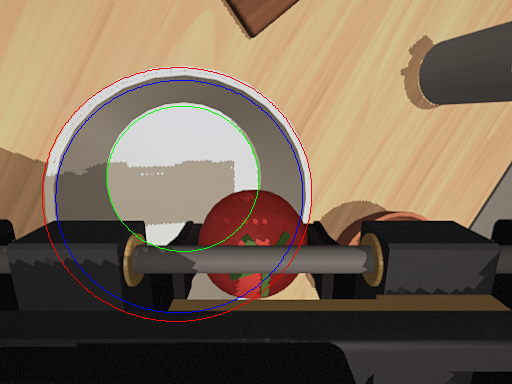

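The tub fit is good to 0.7 mm: its centre is at (0.505, -0.006), and tomato B hangs at about (253,243) over the right part of the mouth. I'll check the clearance of this pose, then lower.

```bash
sed -i 's/def clear(c,yaw,tx,ty,e,other):/def clear(c,yaw,tx,ty,e,other,zc=28):/; s/c\[1\],28\]/c[1],zc]/' opt.py; python3 - <<'E'
from h import *
import opt
for dx in(-3,0,3):
  print([round(opt.clear(np.array([28.3+dx,16.6+dy]),120,-14,0,9.5,None,zc=26.5),1) for dy in(-3,0,3)])
p,r,o=tool();t=np.array([.534,.0105,.09]);print(r.inv().apply(t-p)*1000)
print(r.inv().apply([0,0,-.03])*1000)
E
```

```text
[np.float64(1.6), np.float64(2.6), np.float64(2.8)]
[np.float64(3.3), np.float64(3.3), np.float64(1.4)]
[np.float64(1.6), np.float64(0.5), np.float64(-1.0)]
[ -2.92170342 -27.54844706 112.99711   ]
[-2.67441159e-02 -7.21217322e+00  2.91201621e+01]
```

Request:
{"method": "send_rows", "body": {
  "plan": [
    [50,-1,-4,16,0,0,0],
    [50,-0.7,-6,24,0,0,0],
    [50,-0.3,-6,24,0,0,0],
    [50,0,-6,24,0,0,0],
    [50,0,-3.5,15,0,0,0],
    [50,0,-1.5,8,0,0,0],
    [50,0,0,0,0,0,0],
    [50,0,0,0,0,0,0]
  ]
}}

```text
time_s: 6.85
tool_pos: [0.5351, 0.0103, 0.0935]
tool_rot: [166.0, 0.0, 120.0]
force: [0.4, -0.9, -0.8]
grip_width: 0.059
```

```bash
python3 - <<'E'
from h import *
p,r,o=tool();print(p,o['tool_rot'],o['grip_width'],o['force'])
t=np.array([.533,.0105,.053]);print(r.inv().apply(t-p)*1000)
E
```

```text
[0.5350688  0.01029544 0.09354115] [1.65963987e+02 1.80333842e-02 1.20018739e+02] 0.05899981351387264 [ 0.3824294  -0.87773469 -0.75191938]
[  1.22486887 -11.47095269  38.92073269]
```

Request:
{"method": "send_rows", "body": {
  "plan": [
    [50,0.4,-4,13,0,0,0],
    [50,0.4,-4,13,0,0,0],
    [50,0.4,-2.5,9,0,0,0],
    [50,0,-1,4,0,0,0],
    [50,0,0,0,0,0,0],
    [50,0,0,0,0,0,0]
  ]
}}

```text
time_s: 7.45
tool_pos: [0.5327, 0.0098, 0.0523]
tool_rot: [166.0, 0.0, 120.0]
force: [-0.8, 0.4, -0.9]
grip_width: 0.0588
```

```bash
python3 - <<'E'
from h import *
p,r,o=tool();print(p,o['tool_rot'],o['grip_width'],o['force'])
print(r.inv().apply([0,0,-.001])*1000)
E
```

```text
[0.53272126 0.00976408 0.05231228] [1.66010511e+02 1.42674053e-02 1.19954846e+02] 0.0587830354185717 [-0.82484881  0.42885889 -0.94830464]
[ 2.49013195e-04 -2.41743886e-01  9.70340060e-01]
```

Request:
{"method": "send_rows", "body": {
  "plan": [
    [50,0,-0.2,1,0,0,0],
    [50,0,-0.2,1,0,0,0],
    [50,0,0,0,0,0,0],
    [50,0,0,0,0,0,0]
  ]
}}

```text
time_s: 7.85
tool_pos: [0.5327, 0.0099, 0.0504]
tool_rot: [166.0, 0.0, 120.0]
force: [0.4, 0.2, -1.8]
grip_width: 0.059
```

Request:
{"method": "send_rows", "body": {
  "plan": [
    [50,0,-0.2,1,0,0,0],
    [50,0,0,0,0,0,0],
    [50,0,0,0,0,0,0]
  ]
}}

```text
time_s: 8.15
tool_pos: [0.5326, 0.01, 0.0491]
tool_rot: [166.0, -0.0, 120.0]
force: [1.4, -0.3, -0.9]
grip_width: 0.0591
```

Request:
{"method": "send_rows", "body": {
  "plan": [
    [50,0,-0.2,0.7,0,0,0],
    [50,0,0,0,0,0,0],
    [50,0,0,0,0,0,0]
  ]
}}

```text
time_s: 8.45
tool_pos: [0.5327, 0.0099, 0.0486]
tool_rot: [166.0, 0.0, 120.0]
force: [-0.4, -0.6, 0.5]
grip_width: 0.059
```

```bash
python3 - <<'E'
from h import *
import opt
p,r,o=tool();print(p,o['force'],o['grip_width'])
zt=r.apply([0,0,1]);tub=np.array([.5045,-.0055,.033]);c=(p-zt*.0095-tub)*1000;print(c)
for g in(67,70):
    opt.P=opt.pts(g);print(g,[round(opt.clear((c-zt*k)[:2],120,-14,0,9.5,None,zc=(c-zt*k)[2]),1) for k in range(0,70,5)])
E
```

```text
[0.53273397 0.0099323  0.04858592] [-0.42183588 -0.62319184  0.50774239] 0.05901169458475179
[26.24271318 14.28496007 24.80375407]
67 [np.float64(2.5), np.float64(2.1), np.float64(2.3), np.float64(3.7), np.float64(3.3), np.float64(2.9), np.float64(2.5), np.float64(2.1), np.float64(2.0), np.float64(6.9), np.float64(11.7), np.float64(16.6), np.float64(21.5), np.float64(26.3)]
70 [np.float64(2.5), np.float64(2.1), np.float64(2.3), np.float64(3.7), np.float64(3.3), np.float64(2.9), np.float64(2.5), np.float64(2.1), np.float64(2.0), np.float64(6.9), np.float64(11.7), np.float64(16.6), np.float64(21.5), np.float64(26.3)]
```

Request:
{"method": "send_rows", "body": {
  "plan": [
    [62,0,0,0,0,0,0],
    [66,0,0,0,0,0,0],
    [68,0,0,0,0,0,0],
    [68,0,0,0,0,0,0],
    [68,0,0,0,0,0,0],
    [68,0,0,-10,0,0,0],
    [68,0,1,-13,0,0,0],
    [68,0,5,-20,0,0,0],
    [68,0,7.2,-29,0,0,0],
    [68,0,7.2,-29,0,0,0],
    [68,0,7.2,-29,0,0,0],
    [68,0,7.2,-29,0,0,0]
  ]
}}

```text
time_s: 9.65
tool_pos: [0.5283, 0.0071, 0.2132]
tool_rot: [166.0, 0.0, 119.9]
force: [0.8, -0.0, -0.5]
grip_width: 0.0675
```

```bash
cat > look.py <<'E'
from h import *
from scipy.optimize import least_squares
def look(fn):
    p,r,o=tool();cal=env.get_calibration('wrist');im=env.read_camera('wrist');print(p,o['tool_rot'])
    c=None
    for d in env.regions_of('wrist','tub')[:1]:
        m=d['region'].astype(np.uint8);k=cv2.findContours(m,0,1)[0];k=max(k,key=cv2.contourArea)[:,0];k=k[(k[:,0]>3)&(k[:,0]<508)&(k[:,1]>3)&(k[:,1]<200)]
        W=np.array([at_z(cal,u,v,.13)[:2] for u,v in k+0.5])
        s=least_squares(lambda x:np.hypot(W[:,0]-x[0],W[:,1]-x[1])-.1045,[.505,-.005],loss='soft_l1',f_scale=.002)
        c=s.x;print('tub',d['rect'],c,np.median(abs(s.fun)))
    for d in env.regions_of('wrist','tomato_a')[:3]:
        m=d['region'];ys,xs=np.nonzero(m);print('tom',np.round(d['rect']),np.median(im[m],0),np.round(at_z(cal,xs.mean(),ys.mean(),.06),4),np.round(at_z(cal,xs.mean(),ys.mean(),.045),4))
    cv2.imwrite(fn,im[:,:,::-1])
E
python3 - <<'E'
from look import *
look('pics/w4.png')
E
```

```text
[0.52834757 0.00710156 0.21323424] [1.65961291e+02 1.45298921e-02 1.19919941e+02]
tub [54.2, 63.8, 312.2, 307.8] [ 0.50492943 -0.00484116] 0.0005395202237871571
tom [192. 155. 246. 210.] [117.  35.  30.] [0.528  0.0099 0.06  ] [0.5312 0.0081 0.045 ]
```

View pics/w4.png

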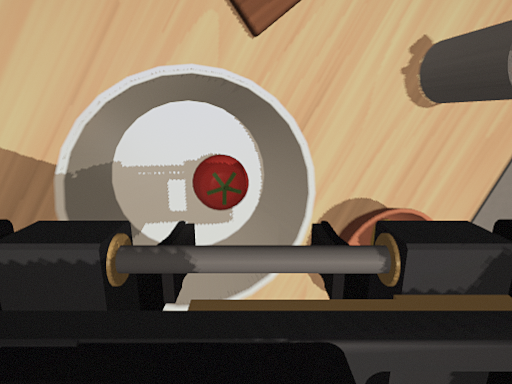

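Tomato B stands upright on the tub floor at (221,183), and the tub has not moved. I'll re-optimise the second placement for its actual position.

```bash
cat > o2.py <<'E'
from opt import *
import opt
opt.P=pts(67)
p1=np.array([25.5,15])
def g(v):
    x,y,yaw,tx,ty,e=v;p=np.array([x,y])
    return clear(p,yaw,tx,ty,e,p1,26.5),np.linalg.norm(p-p1)-60,53-np.hypot(x,y)
for want in(3,4):
    def f(v):
        c,gap,w=g(v);return 30*(max(0,want-c)+max(0,3-gap)+max(0,2-w))-min(v[5],10)+.05*np.hypot(v[3],v[4])
    b=[(-55,30),(-55,55),(-90,90),(-30,30),(-30,30),(-3,15)]
    for s in(0,1,2):
        q=differential_evolution(f,b,maxiter=400,popsize=15,seed=s,tol=1e-7);print(want,round(q.fun,2),np.round(q.x,1).tolist(),np.round(g(q.x),1))
E
python3 o2.py
```

```text
3 -4.09 [-18.5, -30.1, -0.7, -11.3, -8.2, 4.8] [ 3.   3.  17.7]
3 -4.1 [-35.3, -1.6, 61.7, 11.3, -8.2, 4.8] [ 3.   3.  17.7]
3 -4.1 [-18.5, -30.1, -0.7, -11.3, -8.2, 4.8] [ 3.   3.  17.7]
4 -1.29 [-16.8, -31.7, 2.9, -12.4, -11.3, 2.1] [ 4.   3.  17.1]
4 -1.29 [-35.9, 0.7, 58.1, 12.4, -11.3, 2.1] [ 4.   3.  17.1]
4 -1.29 [-16.8, -31.7, 2.8, -12.4, -11.3, 2.1] [ 4.   3.  17.1]
```

```bash
sed -i 's/pts(67)/pts(65)/; s/26.5)/27)/; s/(3,4)/(3,3.5)/; s/(0,1,2)/(1,)/' o2.py; python3 o2.py
python3 - <<'E'
from h import *
p,r,o=tool()
goto([.465,.345,.19],trot(60,11.3,-8.2))
goto([.465,.345,.19],trot(60,0,0))
goto([.465,.345,.19],trot(180,-11.3,-8.2))
E
```

```text
3 -5.53 [-17.7, -30.9, 0.4, -11.2, -6.9, 6.2] [ 3.   3.  17.4]
3.5 -4.12 [-17.0, -31.5, 1.9, -11.7, -8.6, 4.8] [ 3.5  3.  17.2]
10 x [35.6, -5.2, 1.3] [0.048, -0.0157, 0.1052]
10 x [35.5, -5.4, 2.5] [0.0227, -0.0129, 0.1041]
10 x [25.2, 25.0, 6.8] [-0.0029, 0.0106, -0.1049]
```

```bash
python3 - <<'E'
from h import *
rot=trot(60.6,11.2,-6.9);zt=rot.apply([0,0,1]);c=np.array([.4785,.36,.043]);t=c+zt*.0058
print(zt,t,t-zt*.08,c-(t)); goto((t-zt*.08)+[0,0,.05],rot,11)
E
```

```text
[-0.22707209 -0.00732117 -0.97385043] [0.47718298 0.35995754 0.03735167] [0.49534875 0.36054323 0.1152597 ] [1.31701814e-03 4.24628143e-05 5.64833251e-03]
11 x [33.6, -1.8, 3.9] [0.0424, -0.0125, 0.0947]
```

Request:
{"method": "send_rows", "body": {
  "plan": [
    [87,33.6,-1.8,3.9,0.0424,-0.0125,0.0947],
    [87,33.6,-1.8,3.9,0.0424,-0.0125,0.0947],
    [87,33.6,-1.8,3.9,0.0424,-0.0125,0.0947],
    [87,33.6,-1.8,3.9,0.0424,-0.0125,0.0947],
    [87,33.6,-1.8,3.9,0.0424,-0.0125,0.0947],
    [87,33.6,-1.8,3.9,0.0424,-0.0125,0.0947],
    [87,33.6,-1.8,3.9,0.0424,-0.0125,0.0947],
    [87,33.6,-1.8,3.9,0.0424,-0.0125,0.0947],
    [87,33.6,-1.8,3.9,0.0424,-0.0125,0.0947],
    [87,33.6,-1.8,3.9,0.0424,-0.0125,0.0947],
    [87,33.6,-1.8,3.9,0.0424,-0.0125,0.0947],
    [87,0,0,0,0,0,0]
  ]
}}

```text
time_s: 11.0
tool_pos: [0.4925, 0.3632, 0.156]
tool_rot: [-168.4, 7.5, 60.8]
force: [-0.1, -0.2, -0.3]
grip_width: 0.087
```

```bash
python3 - <<'E'
from h import *
p,r,o=tool();print(p,o['tool_rot'],np.round(o['qpos']))
cal=env.get_calibration('wrist');im=env.read_camera('wrist')
for d in env.regions_of('wrist','tomato_a')[:4]:
    m=d['region'];ys,xs=np.nonzero(m);print(np.round(d['rect']),np.median(im[m],0),np.round(at_z(cal,xs.mean(),ys.mean(),.043),4))
rot=trot(60.6,11.2,-6.9);zt=rot.apply([0,0,1]);c=np.array([.4785,.36,.043]);t=c+zt*.0058
goto(t-zt*.06,rot)
E
```

```text
[0.49253178 0.36318471 0.15603889] [-168.42151967    7.49157604   60.75825325] [-47.  26.  17.  83. -14.  84. -58.]
[158.  24. 224.  93.] [ 93. 158. 138.] [0.4785 0.49   0.043 ]
[238. 156. 294. 218.] [135.  42.  35.] [0.4794 0.359  0.043 ]
2 x [3.9, 5.1, 31.1] [-0.0019, 0.0042, 0.0]
```

Request:
{"method": "send_rows", "body": {
  "plan": [
    [87,3.9,5.1,31,-0.002,0.004,0],
    [87,3.9,5.1,31,-0.002,0.004,0],
    [87,0,0,0,0,0,0]
  ]
}}

```text
time_s: 11.4
tool_pos: [0.4887, 0.3583, 0.095]
tool_rot: [-168.7, 7.1, 60.5]
force: [-0.3, 0.2, -0.3]
grip_width: 0.0869
```

```bash
python3 - <<'E'
from h import *
p,r,o=tool();print(p,o['tool_rot'])
rot=trot(60.6,11.2,-6.9);zt=rot.apply([0,0,1]);c=np.array([.4787,.3598,.043]);t=c+zt*.0058
goto(t,rot,3)
E
```

```text
[0.48873739 0.35832358 0.09500671] [-168.67686251    7.07275258   60.53172442]
3 x [0.9, 0.3, 19.6] [-0.0008, 0.0009, -0.0006]
```

Request:
{"method": "send_rows", "body": {
  "plan": [
    [87,0.9,0.3,19.6,0,0,0],
    [87,0.9,0.3,19.6,0,0,0],
    [87,0.9,0.3,19.6,0,0,0],
    [87,0,0,0,0,0,0],
    [70,0,0,0,0,0,0],
    [62,0,0,0,0,0,0],
    [52,0,0,0,0,0,0],
    [50,0,0,0,0,0,0],
    [50,0,0,0,0,0,0],
    [50,0,0,0,0,0,0]
  ],
  "grip_force": 12
}}

```text
time_s: 12.4
tool_pos: [0.4811, 0.3634, 0.0412]
tool_rot: [-168.9, 6.6, 60.5]
force: [0.4, -0.2, 3.5]
grip_width: 0.0585
```

```bash
python3 - <<'E'
from h import *
p,r,o=tool();print(p,o['tool_rot'],o['grip_width'],o['force'])
print(r.inv().apply([0,0,.01])*1000)
E
```

```text
[0.48113546 0.36338335 0.04115983] [-168.86371316    6.6112635    60.53752729] 0.05850299266219217 [ 0.4230033  -0.24498487  3.47130361]
[-1.15132431 -1.91859031 -9.74645903]
```

```bash
python3 - <<'E'
from h import *
p,r,o=tool();zt=r.apply([0,0,1]);t=np.array([.4787,.3598,.043])+zt*.006
print(r.inv().apply(t-p)*1000)
E
```

```text
[-4.50098447 -0.60831338  4.76339638]
```

Request:
{"method": "send_rows", "body": {
  "plan": [
    [66,0,0,0,0,0,0],
    [70,0,0,0,0,0,0],
    [70,0,0,0,0,0,0],
    [70,-4.2,0,4.5,0,0,0],
    [70,0,0,0,0,0,0],
    [70,0,0,0,0,0,0]
  ]
}}

```text
time_s: 13.0
tool_pos: [0.4772, 0.3592, 0.0362]
tool_rot: [-168.8, 6.7, 60.5]
force: [-0.6, -0.4, -0.7]
grip_width: 0.0697
```

```bash
python3 - <<'E'
from h import *
p,r,o=tool();zt=r.apply([0,0,1]);t=np.array([.4787,.3598,.043])+zt*.006
print(p,o['tool_rot'],r.inv().apply(t-p)*1000)
E
```

```text
[0.47721593 0.35922573 0.03623348] [-168.81494669    6.7046278    60.53651124] [ 0.43155966 -0.3409536  -0.92932733]
```

Request:
{"method": "send_rows", "body": {
  "plan": [
    [66,0,0,-0.8,0,0,0],
    [62,0,0,0,0,0,0],
    [56,0,0,0,0,0,0],
    [50,0,0,0,0,0,0],
    [50,0,0,0,0,0,0],
    [50,0,0,0,0,0,0]
  ]
}}

```text
time_s: 13.6
tool_pos: [0.4778, 0.3596, 0.0374]
tool_rot: [-168.8, 6.6, 60.5]
force: [0.0, -0.1, 0.6]
grip_width: 0.0587
```

```bash
python3 - <<'E'
from h import *
p,r,o=tool();print(p,o['tool_rot'],o['grip_width'],o['force'])
print(r.inv().apply([0,0,.01])*1000)
E
```

```text
[0.47783452 0.35964775 0.03743639] [-168.84039058    6.64966734   60.54525299] 0.058749462519107155 [ 0.04683343 -0.09742595  0.55917715]
[-1.15798221 -1.92240771 -9.74491795]
```

Request:
{"method": "send_rows", "body": {
  "plan": [
    [50,-0.6,-1,-4.9,0,0,0],
    [50,-1.7,-2.9,-14.6,0,0,0],
    [50,-2.9,-4.8,-24.4,0,0,0],
    [50,-2.9,-4.8,-24.4,0,0,0],
    [50,-2.9,-4.8,-24.4,0,0,0],
    [50,-2.9,-4.8,-24.4,0,0,0],
    [50,-2.9,-4.8,-24.4,0,0,0],
    [50,-2.9,-4.8,-24.4,0,0,0],
    [50,0,0,0,0,0,0]
  ]
}}

```text
time_s: 14.5
tool_pos: [0.4796, 0.3607, 0.2128]
tool_rot: [-169.0, 6.2, 60.5]
force: [0.4, -0.0, -0.4]
grip_width: 0.0584
```

```bash
python3 - <<'E'
from h import *
p,r,o=tool();print(p,o['tool_rot'],o['grip_width'],o['force'])
tub=np.array([.5047,-.0052,0]);goto([tub[0]-.0356-.0013,tub[1]-.0005,.21],trot(60.6,11.2,-6.9),12)
E
```

```text
[0.47963415 0.36065985 0.21275163] [-169.00395426    6.23560856   60.5218388 ] 0.058352385290733576 [ 0.43843685 -0.04470496 -0.38589943]
12 x [-26.9, 14.5, 0.5] [0.0003, -0.001, 0.0001]
```

Request:
{"method": "send_rows", "body": {
  "plan": [
    [50,-15,8,0.3,0,-0.001,0],
    [50,-27,14.5,0.5,0,-0.001,0],
    [50,-27,14.5,0.5,0,-0.001,0],
    [50,-27,14.5,0.5,0,-0.001,0],
    [50,-27,14.5,0.5,0,-0.001,0],
    [50,-27,14.5,0.5,0,-0.001,0],
    [50,-27,14.5,0.5,0,-0.001,0],
    [50,-27,14.5,0.5,0,-0.001,0],
    [50,-27,14.5,0.5,0,-0.001,0],
    [50,-27,14.5,0.5,0,-0.001,0],
    [50,-27,14.5,0.5,0,-0.001,0],
    [50,-27,14.5,0.5,0,-0.001,0]
  ]
}}

```text
time_s: 15.7
tool_pos: [0.4638, 0.0031, 0.2064]
tool_rot: [-168.7, 7.4, 60.6]
force: [0.6, 0.2, -1.4]
grip_width: 0.0584
```

Request:
{"method": "send_rows", "body": {
  "plan": [
    [50,-11,6,0.2,0,0,0],
    [50,0,0,0,0,0,0],
    [50,0,0,0,0,0,0]
  ]
}}

```text
time_s: 16.0
tool_pos: [0.465, -0.0056, 0.2072]
tool_rot: [-168.7, 7.3, 60.7]
force: [0.6, 1.1, -2.0]
grip_width: 0.0583
```

```bash
python3 - <<'E'
from look import *
look('pics/w5.png')
p,r,o=tool();print(o['force'],o['grip_width'],np.round(o['qpos']))
tub=np.array([.5047,-.0052,0]);goto([tub[0]-.0356-.0013,tub[1]-.0005,.12],trot(60.6,11.2,-6.9))
E
```

```text
[ 0.46495716 -0.00562339  0.20722183] [-168.73336349    7.31192466   60.73902427]
tub [187.1, 13.1, 465.3, 275.5] [ 0.50459735 -0.00501373] 0.0005981788393972648
tom [202. 189. 305. 299.] [103.  30.  25.] [ 0.3954 -0.0653  0.06  ] [ 0.3883 -0.0714  0.045 ]
tom [300.  91. 365. 153.] [172.  57.  50.] [0.5304 0.0108 0.06  ] [0.5301 0.0086 0.045 ]
[ 0.39724442  0.3862893  -1.34992258] 0.058633621975999264 [-30.   7.  30. 100.  -3.  87. -29.]
3 x [3.9, 6.4, 28.2] [0.0, 0.0027, 0.001]
```

View pics/w5.png

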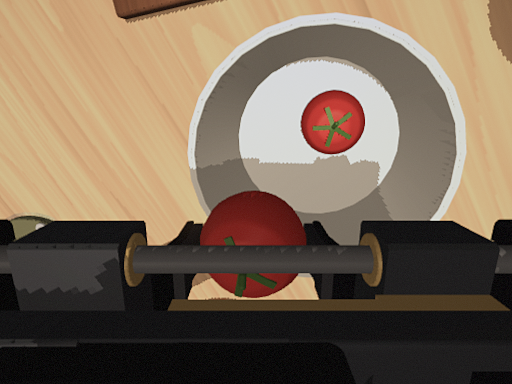

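Tomato A is held at (253,243). Tomato B stands at (333,122) in the tub, which puts it at (25.7, 15.6) mm from the tub centre. I'll check which positions leave margin.

```bash
python3 - <<'E'
from opt import *
import opt
p1=np.array([25.7,15.6])
for g in(59,65):
  opt.P=pts(g)
  for zc in(25.5,27,28.5):
    print(g,zc)
    for x in(-39,-37.5,-36,-34.5,-33):print(x,[(round(clear(np.array([x,y]),60.7,11.2,-7,5.8,p1,zc),1)) for y in(-4,-2,0,2,4)])
E
```

```text
59 25.5
-39 [np.float64(1.2), np.float64(1.8), np.float64(1.8), np.float64(1.8), np.float64(0.6)]
-37.5 [np.float64(0.6), np.float64(1.8), np.float64(1.8), np.float64(1.8), np.float64(0.5)]
-36 [np.float64(-0.1), np.float64(1.7), np.float64(1.8), np.float64(1.3), np.float64(-0.2)]
-34.5 [np.float64(-0.7), np.float64(1.0), np.float64(1.8), np.float64(0.6), np.float64(-0.9)]
-33 [np.float64(-1.4), np.float64(0.3), np.float64(1.7), np.float64(0.1), np.float64(-1.5)]
59 27
-39 [np.float64(1.4), np.float64(2.6), np.float64(2.3), np.float64(2.0), np.float64(0.7)]
-37.5 [np.float64(0.8), np.float64(2.6), np.float64(3.3), np.float64(2.3), np.float64(0.9)]
-36 [np.float64(0.1), np.float64(1.9), np.float64(3.1), np.float64(1.6), np.float64(0.1)]
-34.5 [np.float64(-0.5), np.float64(1.3), np.float64(2.4), np.float64(0.8), np.float64(-0.7)]
-33 [np.float64(-1.2), np.float64(0.6), np.float64(1.7), np.float64(0.2), np.float64(-1.4)]
59 28.5
-39 [np.float64(1.6), np.float64(2.8), np.float64(2.5), np.float64(2.2), np.float64(1.6)]
-37.5 [np.float64(1.0), np.float64(2.8), np.float64(3.7), np.float64(2
[... 1008 characters left out ...]
at64(2.6), np.float64(1.6), np.float64(0.0)]
-34.5 [np.float64(-0.5), np.float64(1.3), np.float64(2.6), np.float64(1.0), np.float64(-0.6)]
-33 [np.float64(-1.2), np.float64(0.6), np.float64(2.1), np.float64(0.4), np.float64(-1.2)]
65 28.5
-39 [np.float64(0.5), np.float64(0.2), np.float64(-0.1), np.float64(-0.5), np.float64(-0.8)]
-37.5 [np.float64(1.0), np.float64(1.7), np.float64(1.4), np.float64(1.0), np.float64(0.6)]
-36 [np.float64(0.4), np.float64(2.1), np.float64(2.9), np.float64(1.5), np.float64(-0.1)]
-34.5 [np.float64(-0.3), np.float64(1.5), np.float64(2.5), np.float64(0.9), np.float64(-0.7)]
-33 [np.float64(-1.0), np.float64(0.8), np.float64(2.0), np.float64(0.3), np.float64(-1.3)]
```

```bash
python3 - <<'E'
from h import *
p,r,o=tool();goto([.4675,-.0051,.10],trot(60.7,11.2,-7),5)
E
```

```text
5 x [2.9, 4.5, 20.8] [-0.0, 0.0012, 0.0003]
```

Request:
{"method": "send_rows", "body": {
  "plan": [
    [50,2.9,4.5,20.8,0,0.0012,0],
    [50,2.9,4.5,20.8,0,0.0012,0],
    [50,2.9,4.5,20.8,0,0.0012,0],
    [50,2.9,4.5,20.8,0,0.0012,0],
    [50,1.5,2.3,10.4,0,0,0],
    [50,1.4,2.2,10.4,0,0,0],
    [50,0,0,0,0,0,0],
    [50,0,0,0,0,0,0]
  ]
}}

```text
time_s: 16.95
tool_pos: [0.468, -0.0067, 0.1008]
tool_rot: [-168.9, 7.1, 60.6]
force: [0.3, -0.9, -1.0]
grip_width: 0.0585
```

```bash
python3 - <<'E'
from h import *
p,r,o=tool();print(p,o['tool_rot'],o['force'],o['grip_width']);goto([.4675,-.0051,.065],trot(60.7,11.2,-7),3)
E
```

```text
[ 0.46797495 -0.00672388  0.10081876] [-168.85064288    7.05232827   60.64558263] [ 0.34238917 -0.92726927 -0.99881406] 0.058547923696374175
3 x [1.9, 1.9, 11.7] [0.0003, 0.0002, -0.0004]
```

Request:
{"method": "send_rows", "body": {
  "plan": [
    [50,1.9,1.9,11.7,0,0,0],
    [50,1.9,1.9,11.7,0,0,0],
    [50,1.9,1.9,11.7,0,0,0],
    [50,0,0,0,0,0,0],
    [50,0,0,0,0,0,0]
  ]
}}

```text
time_s: 17.45
tool_pos: [0.4667, -0.0053, 0.0639]
tool_rot: [-168.8, 7.1, 60.6]
force: [0.2, -0.5, -0.8]
grip_width: 0.0588
```

```bash
python3 - <<'E'
from h import *
p,r,o=tool();print(p,o['tool_rot'],o['force'],o['grip_width']);goto([.4675,-.0051,.055],trot(60.7,11.2,-7),3)
E
```

```text
[ 0.46672308 -0.00533201  0.06390327] [-168.77319302    7.12654135   60.62864291] [ 0.18056475 -0.46540651 -0.80333612] 0.05882798708427575
3 x [0.6, 0.8, 2.8] [-0.0002, 0.0006, -0.0005]
```

Request:
{"method": "send_rows", "body": {
  "plan": [
    [50,0.6,0.8,2.8,0,0,0],
    [50,0.6,0.8,2.8,0,0,0],
    [50,0.6,0.8,2.8,0,0,0],
    [50,0,0,0,0,0,0],
    [50,0,0,0,0,0,0]
  ]
}}

```text
time_s: 17.95
tool_pos: [0.4681, -0.0049, 0.0555]
tool_rot: [-168.8, 7.1, 60.6]
force: [-0.1, 0.1, -1.5]
grip_width: 0.0585
```

```bash
python3 - <<'E'
from h import *
p,r,o=tool();print(p,o['tool_rot'],o['force'],o['wrist_torque'],o['grip_width']);print(r.inv().apply([0,0,-.001])*1000)
E
```

```text
[ 0.46814543 -0.0049449   0.05552466] [-168.82199262    7.07162646   60.62550253] [-0.13321769  0.0904403  -1.53183283] [-0.10611357 -0.17326562 -0.02686645] 0.058497902079962825
[0.12311005 0.19238313 0.97356697]
```

Request:
{"method": "send_rows", "body": {
  "plan": [
    [50,0.1,0.2,1,0,0,0],
    [50,0.1,0.2,1,0,0,0],
    [50,0,0,0,0,0,0],
    [50,0,0,0,0,0,0]
  ]
}}

```text
time_s: 18.35
tool_pos: [0.4681, -0.005, 0.0534]
tool_rot: [-168.8, 7.1, 60.6]
force: [0.4, -0.1, -1.6]
grip_width: 0.0584
```

Request:
{"method": "send_rows", "body": {
  "plan": [
    [50,0.1,0.2,0.8,0,0,0],
    [50,0,0,0,0,0,0],
    [50,0,0,0,0,0,0]
  ]
}}

```text
time_s: 18.65
tool_pos: [0.4681, -0.005, 0.0526]
tool_rot: [-168.8, 7.1, 60.6]
force: [0.5, 0.1, -1.4]
grip_width: 0.0584
```

Request:
{"method": "send_rows", "body": {
  "plan": [
    [50,0.1,0.15,0.7,0,0,0],
    [50,0,0,0,0,0,0],
    [50,0,0,0,0,0,0]
  ]
}}

```text
time_s: 18.95
tool_pos: [0.4681, -0.0051, 0.0523]
tool_rot: [-168.8, 7.1, 60.6]
force: [-1.3, -0.5, 4.8]
grip_width: 0.0584
```

```bash
python3 - <<'E'
from h import *
import opt
p,r,o=tool();print(p,o['force'],o['grip_width'])
zt=r.apply([0,0,1]);tub=np.array([.5047,-.0051,.033]);c=(p-zt*.0058-tub)*1000;print(c)
for g in(63,65):
    opt.P=opt.pts(g);print(g,[round(opt.clear((c-zt*k)[:2],60.7,11.2,-7,5.8,np.array([25.7,15.6]),zc=(c-zt*k)[2]),1) for k in range(0,60,4)])
    print([round(opt.clear((c-zt*min(k,8)+np.array([0,0,max(k-8,0)]))[:2],60.7,11.2,-7,5.8,np.array([25.7,15.6]),zc=(c-zt*min(k,8)+np.array([0,0,max(0,k-8)]))[2]),1) for k in range(0,60,4)])
E
```

```text
[ 0.46813523 -0.00508937  0.05233884] [-1.27463886 -0.45840956  4.77210046] 0.05840708992808521
[-35.2404306    0.0687819   24.98532463]
63 [np.float64(1.3), np.float64(2.2), np.float64(2.0), np.float64(2.4), np.float64(2.1), np.float64(2.0), np.float64(2.5), np.float64(3.6), np.float64(5.2), np.float64(7.3), np.float64(8.0), np.float64(10.2), np.float64(14.0), np.float64(17.9), np.float64(21.8)]
[np.float64(1.3), np.float64(2.2), np.float64(2.0), np.float64(2.8), np.float64(3.0), np.float64(3.2), np.float64(4.1), np.float64(5.6), np.float64(7.5), np.float64(9.8), np.float64(11.5), np.float64(12.1), np.float64(12.7), np.float64(13.2), np.float64(13.8)]
65 [np.float64(1.3), np.float64(2.3), np.float64(2.1), np.float64(2.5), np.float64(2.2), np.float64(2.1), np.float64(2.6), np.float64(3.7), np.float64(5.3), np.float64(7.4), np.float64(8.0), np.float64(10.2), np.float64(14.0), np.float64(17.9), np.float64(21.8)]
[np.float64(1.3), np.float64(2.3), np.float64(2.1), np.float64(2.9), np.float64(3.0), np.float64(3.3), np.float64(4.1), np.float64(5.5), np.float64(7.4), np.float64(9.7), np.float64(10.6), np.float64(11.2), np.float64(11.8), np.float64(12.3), np.float64(12.9)]
```

Contact came at the expected height. I'll release to 65 mm and back out along the tool axis.

Request:
{"method": "send_rows", "body": {
  "plan": [
    [61,0,0,0,0,0,0],
    [64,0,0,0,0,0,0],
    [65,0,0,0,0,0,0],
    [65,0,0,0,0,0,0],
    [65,0,0,0,0,0,0],
    [65,0,0,-6,0,0,0],
    [65,0,0,-8,0,0,0],
    [65,-2,-3,-18,0,0,0],
    [65,-3.5,-5.7,-29,0,0,0],
    [65,-3.5,-5.7,-29,0,0,0],
    [65,-3.5,-5.7,-29,0,0,0],
    [65,-3.5,-5.7,-29,0,0,0]
  ]
}}

```text
time_s: 20.15
tool_pos: [0.4726, -0.0045, 0.205]
tool_rot: [-168.9, 7.0, 60.6]
force: [0.4, -0.7, -0.8]
grip_width: 0.065
```

```bash
python3 - <<'E'
from look import *
look('pics/w6.png')
# lid: estimate from top with mask centroid, knob
cal=env.get_calibration('top');im=env.read_camera('top')
for d in env.regions_of('top','lid')[:3]:
    m=d['region'];ys,xs=np.nonzero(m);l,t,r_,b=d['rect'];print('lid',np.round(d['rect'],1),np.median(im[m],0),np.round(at_z(cal,(l+r_)/2,(t+b)/2,.011),4))
goto([.535,-.285,.20],trot(70))
E
```

```text
[ 0.47256041 -0.00451482  0.20499286] [-168.87270127    7.02499309   60.60569372]
tub [177.8, 22.4, 455.3, 281.8] [ 0.50402631 -0.00481023] 0.0004398828987772843
tom [295.  97. 355. 158.] [173.  57.  50.] [0.5304 0.0107 0.06  ] [0.5298 0.0085 0.045 ]
tom [251. 140. 304. 199.] [126.  43.  34.] [ 0.4697 -0.0049  0.06  ] [ 0.466 -0.008  0.045]
lid [337.6 160.2 406.7 234.4] [189. 199. 189.] [ 0.5244 -0.2931  0.011 ]
lid [328.9 260.7 402.9 337.7] [189. 111.   0.] [ 0.2283 -0.2645  0.011 ]
8 x [-28.3, 22.3, -0.2] [-0.0256, 0.0133, -0.0219]
```

View pics/w6.png

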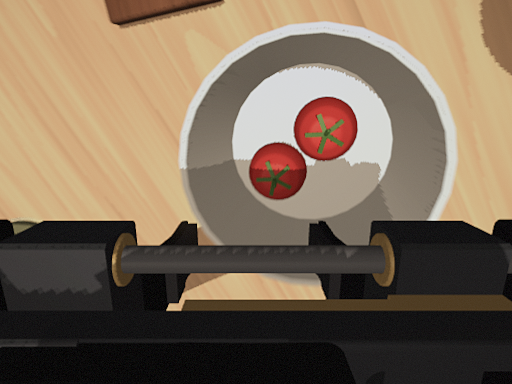

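Both tomatoes stand upright and side by side at (326,128) and (278,171), and the tub is unmoved. On to the lid.

```bash
python3 - <<'E'
from h import *
goto([.50,-.333,.20],trot(60),11)
E
```

```text
11 x [-24.6, 17.2, 0.1] [-0.0177, 0.0113, -0.0001]
```

Request:
{"method": "send_rows", "body": {
  "plan": [
    [65,-24.6,17.2,0,-0.0177,0.0113,0],
    [65,-24.6,17.2,0,-0.0177,0.0113,0],
    [65,-24.6,17.2,0,-0.0177,0.0113,0],
    [65,-24.6,17.2,0,-0.0177,0.0113,0],
    [65,-24.6,17.2,0,-0.0177,0.0113,0],
    [65,-24.6,17.2,0,-0.0177,0.0113,0],
    [65,-24.6,17.2,0,-0.0177,0.0113,0],
    [65,-24.6,17.2,0,-0.0177,0.0113,0],
    [65,-24.6,17.2,0,-0.0177,0.0113,0],
    [65,-24.6,17.2,0,-0.0177,0.0113,0],
    [65,-24.6,17.2,0,-0.0177,0.0113,0],
    [65,0,0,0,0,0,0]
  ]
}}

```text
time_s: 21.6
tool_pos: [0.4974, -0.3383, 0.2001]
tool_rot: [-180.0, 0.2, 59.5]
force: [-0.7, -0.6, 0.1]
grip_width: 0.065
```

```bash
python3 - <<'E'
from look import *
p,r,o=tool();print(p,o['tool_rot'])
cal=env.get_calibration('wrist');im=env.read_camera('wrist');cv2.imwrite('pics/w7.png',im[:,:,::-1])
for d in env.regions_of('wrist','lid')[:3]:
    m=d['region'].astype(np.uint8);k=max(cv2.findContours(m,0,1)[0],key=cv2.contourArea)[:,0];k=k[(k[:,0]>3)&(k[:,0]<508)&(k[:,1]>3)&(k[:,1]<200)]
    W=np.array([at_z(cal,u,v,.010)[:2] for u,v in k+.5])
    s=least_squares(lambda x:np.hypot(W[:,0]-x[0],W[:,1]-x[1])-.108,[.525,-.29],loss='soft_l1',f_scale=.002)
    print(np.round(d['rect']),d['confidence'],np.median(im[d['region']],0),s.x,np.median(abs(s.fun)),'knob px',proj(cal,[*s.x,.04]))
for d in env.regions_of('wrist','lid_knob')[:2]:
    ys,xs=np.nonzero(d['region']);print('knob',d['rect'],d['confidence'])
E
```

```text
[ 0.49739519 -0.33833918  0.20011541] [-179.97549462    0.21056676   59.50735572]
[157.  19. 344. 216.] 0.73 [202. 203. 205.] [ 0.52641097 -0.28878036] 0.00040125719532914383 knob px (np.float64(252.72068743031377), np.float64(127.70717493918055))
[  0. 143. 119. 235.] 0.62 [193. 127.  67.] [ 0.39952623 -0.15210581] 0.010363723555987983 knob px (np.float64(76.96059222125496), np.float64(73.82253148726461))
knob [157.1, 24.5, 345.3, 216.0] 0.68
knob [0.0, 146.7, 122.1, 235.8] 0.57
```

View pics/w7.png

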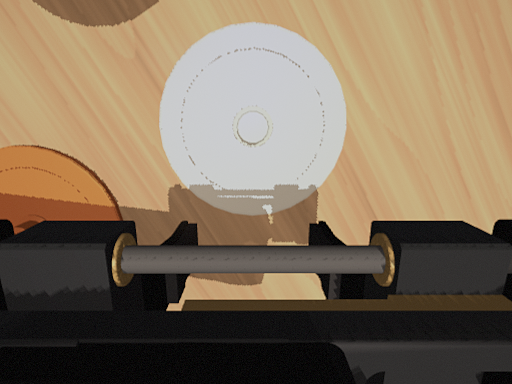

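White lid fitted to 0.4 mm at (0.5264, -0.2888). The knob is at (253,127), as predicted. I'll grip the knob.

```bash
python3 - <<'E'
from h import *
goto([.5264,-.2888,.07],trot(60),5)
E
```

```text
5 x [10.2, 0.2, 26.0] [-0.0004, -0.0001, -0.0002]
```

Request:
{"method": "send_rows", "body": {
  "plan": [
    [65,10.2,0.2,26,0,0,0],
    [65,10.2,0.2,26,0,0,0],
    [65,10.2,0.2,26,0,0,0],
    [65,10.2,0.2,26,0,0,0],
    [65,10.2,0.2,26,0,0,0],
    [65,0,0,0,0,0,0],
    [65,0,0,0,0,0,0]
  ]
}}

```text
time_s: 22.45
tool_pos: [0.527, -0.2885, 0.0712]
tool_rot: [-180.0, 0.0, 60.1]
force: [0.3, -0.1, 0.1]
grip_width: 0.0652
```

```bash
python3 - <<'E'
from h import *
p,r,o=tool();print(p,o['tool_rot']);goto([.5264,-.2888,.019],trot(60),3)
E
```

```text
[ 0.52700887 -0.2885293   0.07122302] [-1.79960352e+02  6.10460724e-03  6.00639684e+01]
3 x [-0.2, -0.1, 17.4] [-0.0002, 0.0, 0.0004]
```

Request:
{"method": "send_rows", "body": {
  "plan": [
    [65,-0.2,-0.1,17.4,0,0,0],
    [65,-0.2,-0.1,17.4,0,0,0],
    [65,-0.2,-0.1,17.4,0,0,0],
    [65,0,0,0,0,0,0],
    [65,0,0,0,0,0,0],
    [45,0,0,0,0,0,0],
    [34,0,0,0,0,0,0],
    [26,0,0,0,0,0,0],
    [26,0,0,0,0,0,0],
    [26,0,0,0,0,0,0],
    [26,0,0,0,0,0,0]
  ],
  "grip_force": 25
}}

```text
time_s: 23.55
tool_pos: [0.5264, -0.2901, 0.0193]
tool_rot: [180.0, -0.0, 59.9]
force: [-0.9, 0.5, 0.6]
grip_width: 0.0333
```

```bash
python3 - <<'E'
from h import *
p,r,o=tool();print(p,o['tool_rot'],o['force'],o['grip_width'])
E
```

```text
[ 0.52644199 -0.29010388  0.01927554] [ 1.79964162e+02 -1.51649686e-02  5.99378570e+01] [-0.94287189  0.53230303  0.58981924] 0.033296673077982356
```

Request:
{"method": "send_rows", "body": {
  "plan": [
    [26,0,0,-6,0,0,0],
    [26,0,0,-18,0,0,0],
    [26,0,0,-28,0,0,0],
    [26,0,0,-32,0,0,0],
    [26,0,0,-32,0,0,0],
    [26,0,0,-32,0,0,0],
    [26,0,0,-25,0,0,0],
    [26,0,0,-10,0,0,0],
    [26,0,0,0,0,0,0],
    [26,0,0,0,0,0,0]
  ]
}}

```text
time_s: 24.55
tool_pos: [0.5257, -0.2896, 0.2008]
tool_rot: [-179.9, 0.0, 59.9]
force: [-0.6, 0.2, -1.4]
grip_width: 0.033
```

```bash
python3 - <<'E'
from look import *
p,r,o=tool();print(p,o['tool_rot'],o['force'],o['grip_width'])
cal=env.get_calibration('wrist');im=env.read_camera('wrist')
for d in env.regions_of('wrist','lid')[:1]:
    m=d['region'].astype(np.uint8);k=max(cv2.findContours(m,0,1)[0],key=cv2.contourArea)[:,0];k=k[(k[:,0]>3)&(k[:,0]<508)&(k[:,1]>3)&(k[:,1]<200)]
    W=np.array([at_z(cal,u,v,p[2]-.0193+.010)[:2] for u,v in k+.5])
    s=least_squares(lambda x:np.hypot(W[:,0]-x[0],W[:,1]-x[1])-.108,p[:2],loss='soft_l1',f_scale=.002)
    print(np.round(d['rect']),s.x-p[:2],np.median(abs(s.fun)))
cv2.imwrite('pics/w8.png',im[:,:,::-1])
goto([.5043-.0005,-.005-.001,.196],trot(60),10)
E
```

```text
[ 0.52566061 -0.28963781  0.20077148] [-1.79924928e+02  3.31563453e-03  5.99401208e+01] [-0.61039009  0.1785568  -1.43896212] 0.03295135361928969
[  0. 189.  75. 313.] [-0.15764317 -0.00392697] 0.00048630363023068057
10 x [23.5, -16.1, 0.4] [-0.0002, 0.0001, -0.0001]
```

Request:
{"method": "send_rows", "body": {
  "plan": [
    [26,12,-8,0.2,0,0,0],
    [26,23.5,-16.1,0.4,0,0,0],
    [26,23.5,-16.1,0.4,0,0,0],
    [26,23.5,-16.1,0.4,0,0,0],
    [26,23.5,-16.1,0.4,0,0,0],
    [26,23.5,-16.1,0.4,0,0,0],
    [26,23.5,-16.1,0.4,0,0,0],
    [26,23.5,-16.1,0.4,0,0,0],
    [26,23.5,-16.1,0.4,0,0,0],
    [26,23.5,-16.1,0.4,0,0,0],
    [26,11.5,-8,0.2,0,0,0],
    [26,0,0,0,0,0,0]
  ]
}}

```text
time_s: 25.85
tool_pos: [0.5042, -0.0041, 0.197]
tool_rot: [-179.9, 0.0, 60.2]
force: [-0.0, 0.2, -1.9]
grip_width: 0.0333
```

Request:
{"method": "send_rows", "body": {
  "plan": [
    [26,0,0,0,0,0,0],
    [26,0,0,0,0,0,0]
  ]
}}

```text
time_s: 26.05
tool_pos: [0.5048, -0.0082, 0.1979]
tool_rot: [179.9, 0.0, 59.8]
force: [-0.2, -0.3, -1.5]
grip_width: 0.0335
```

```bash
python3 - <<'E'
from look import *
p,r,o=tool();print(p,o['tool_rot'],o['force'],o['grip_width'])
cal=env.get_calibration('wrist');im=env.read_camera('wrist')
a=np.linspace(0,2*np.pi,300)
for q in('lid','tub'):
  for d in env.regions_of('wrist',q)[:2]:print(q,np.round(d['rect']),d['confidence'],np.median(im[d['region']],0))
im=np.ascontiguousarray(im[:,:,::-1])
lc=p[:2]+[.0005,.001]
for x,rad,z,c in((lc,.108,p[2]-.0193+.013,(0,0,255)),((.5043,-.005),.1045,.13,(255,0,0))):
    cv2.polylines(im,[np.array([proj(cal,[x[0]+rad*np.cos(t),x[1]+rad*np.sin(t),z]) for t in a]).round().astype(np.int32)],True,c,1)
cv2.imwrite('pics/w9.png',im)
goto([.5043-.0005,-.005-.001,.160],trot(60),3)
E
```

```text
[ 0.50481541 -0.00822549  0.1978725 ] [1.79946826e+02 4.25901902e-02 5.97726872e+01] [-0.24079203 -0.25748431 -1.46970288] 0.03349929830277068
lid [ 75.  35. 431. 303.] 0.64 [199. 201. 198.]
tub [502. 208. 512. 218.] 0.53 [75. 66. 53.]
3 x [0.3, -0.6, 12.7] [0.0003, 0.0, -0.0011]
```

View pics/w9.png

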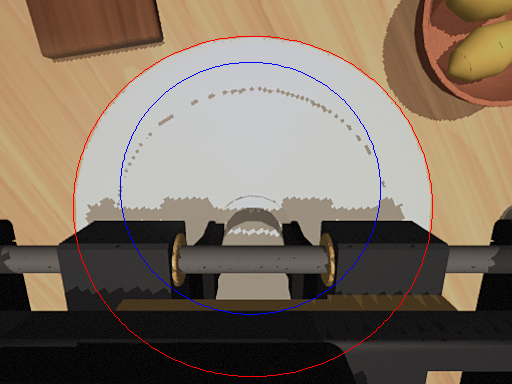

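The held lid matches its predicted outline (red) and hides the tub, whose rim is drawn in blue. Lowering it now.

Request:
{"method": "send_rows", "body": {
  "plan": [
    [26,0.3,-0.3,10,0,0,0],
    [26,0.3,-0.3,12,0,0,0],
    [26,0.3,-0.3,10,0,0,0],
    [26,0,0,6,0,0,0],
    [26,0,0,0,0,0,0],
    [26,0,0,0,0,0,0],
    [26,0,0,0,0,0,0]
  ]
}}

```text
time_s: 26.9
tool_pos: [0.5049, -0.0049, 0.1605]
tool_rot: [179.9, -0.0, 59.9]
force: [0.7, -0.7, 0.1]
grip_width: 0.0334
```

```bash
python3 - <<'E'
from h import *
p,r,o=tool();print(p,o['tool_rot'],o['force']);goto([.5038,-.006,.148],trot(60),3)
E
```

```text
[ 0.50487606 -0.00489614  0.16046788] [ 1.79921216e+02 -3.74711581e-02  5.99388624e+01] [ 0.66009642 -0.68756721  0.0880608 ]
3 x [-0.5, -0.1, 4.2] [0.0005, -0.0002, -0.0004]
```

Request:
{"method": "send_rows", "body": {
  "plan": [
    [26,-0.5,-0.1,4.2,0,0,0],
    [26,-0.5,-0.1,4.2,0,0,0],
    [26,-0.5,-0.1,4.2,0,0,0],
    [26,0,0,0,0,0,0],
    [26,0,0,0,0,0,0]
  ]
}}

```text
time_s: 27.4
tool_pos: [0.5033, -0.0061, 0.1473]
tool_rot: [180.0, 0.0, 59.9]
force: [0.1, -0.7, -1.3]
grip_width: 0.0332
```

Request:
{"method": "send_rows", "body": {
  "plan": [
    [26,0,0,2,0,0,0],
    [26,0,0,2,0,0,0],
    [26,0,0,0,0,0,0],
    [26,0,0,0,0,0,0]
  ]
}}

```text
time_s: 27.8
tool_pos: [0.5035, -0.006, 0.1434]
tool_rot: [180.0, -0.0, 59.9]
force: [0.3, 0.5, -1.0]
grip_width: 0.0331
```

Request:
{"method": "send_rows", "body": {
  "plan": [
    [26,0,0,1,0,0,0],
    [26,0,0,0.7,0,0,0],
    [26,0,0,0,0,0,0],
    [26,0,0,0,0,0,0]
  ]
}}

```text
time_s: 28.2
tool_pos: [0.5035, -0.0061, 0.1417]
tool_rot: [180.0, -0.0, 59.9]
force: [0.8, -0.1, -0.3]
grip_width: 0.0334
```

Request:
{"method": "send_rows", "body": {
  "plan": [
    [26,0,0,0.6,0,0,0],
    [26,0,0,0,0,0,0],
    [26,0,0,0,0,0,0]
  ]
}}

```text
time_s: 28.5
tool_pos: [0.5035, -0.006, 0.1416]
tool_rot: [180.0, -0.0, 59.9]
force: [-2.1, -0.8, 5.0]
grip_width: 0.0335
```

Contact at the seating height (expected TCP 0.1413, measured 0.1416). Releasing and retreating.

Request:
{"method": "send_rows", "body": {
  "plan": [
    [36,0,0,0,0,0,0],
    [44,0,0,0,0,0,0],
    [55,0,0,0,0,0,0],
    [55,0,0,0,0,0,0],
    [55,0,0,-10,0,0,0],
    [55,0,0,-25,0,0,0],
    [55,0,0,-30,0,0,0],
    [55,-15,0,-30,0,0,0],
    [55,-35,0,-20,0,0,0],
    [55,-35,0,0,0,0,0],
    [55,0,0,0,0,0,0],
    [55,0,0,0,0,0,0]
  ]
}}

```text
time_s: 29.7
tool_pos: [0.4608, -0.08, 0.2569]
tool_rot: [179.9, -0.1, 59.8]
force: [-0.2, 0.7, -0.3]
grip_width: 0.0551
```

```bash
python3 - <<'E'
from look import *
p,r,o=tool();print(p,o['force'],o['time_s'])
cal=env.get_calibration('wrist');im=env.read_camera('wrist')
for d in env.regions_of('wrist','lid')[:2]:
    m=d['region'].astype(np.uint8);k=max(cv2.findContours(m,0,1)[0],key=cv2.contourArea)[:,0];k=k[(k[:,0]>3)&(k[:,0]<508)&(k[:,1]>3)&(k[:,1]<215)]
    def f(x):
        W=np.array([at_z(cal,u,v,.132+0)[:2] for u,v in k+.5]);return np.hypot(W[:,0]-x[0],W[:,1]-x[1])-.108
    s=least_squares(f,[.504,-.005],loss='soft_l1',f_scale=.002);print(np.round(d['rect']),s.x,np.median(abs(s.fun)))
w=im[:,:,::-1]
sc=env.read_camera('scene')[:,:,::-1];tp=env.read_camera('top')[:,:,::-1]
cv2.imwrite('pics/fin.png',np.vstack([np.hstack([cv2.resize(w,(400,300)),cv2.resize(tp,(400,300))]),np.hstack([cv2.resize(sc[145:245,170:303],(400,300)),cv2.resize(sc,(400,300))])]))
E
```

```text
[ 0.46080017 -0.08001659  0.25693264] [-0.23751161  0.67299416 -0.29169904] 29.7
[135.   0. 368. 208.] [ 0.50448941 -0.00445376] 0.00038860028048947476Traceback (most recent call last):
  File "<stdin>", line 8, in <module>
    return func(*args, **kwargs)
    vector_fun = VectorFunction(
        fun_wrapped,
    ...<6 lines>...
        workers=workers
    )
    self._update_fun()
    ~~~~~~~~~~~~~~~~^^
    self.f = self.fun_wrapped(xp_copy(self.x))
             ~~~~~~~~~~~~~~~~^^^^^^^^^^^^^^^^^
    return np.atleast_1d(self.fun(x))
                         ~~~~~~~~^^^
    return self.f(x, *self.args, **self.kwargs)
           ~~~~~~^^^^^^^^^^^^^^^^^^^^^^^^^^^^^^
  File "<stdin>", line 7, in f
IndexError: too many indices for array: array is 1-dimensional, but 2 were indexed
```

```bash
python3 - <<'E'
from h import *
w=env.read_camera('wrist')[:,:,::-1]
sc=env.read_camera('scene')[:,:,::-1];tp=env.read_camera('top')[:,:,::-1]
cv2.imwrite('pics/fin2.png',np.vstack([np.hstack([cv2.resize(w,(400,300)),cv2.resize(tp,(400,300))]),np.hstack([cv2.resize(sc[145:245,170:303],(400,300)),cv2.resize(sc,(400,300))])]))
E
```

```text
(no output)
```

View pics/fin2.png

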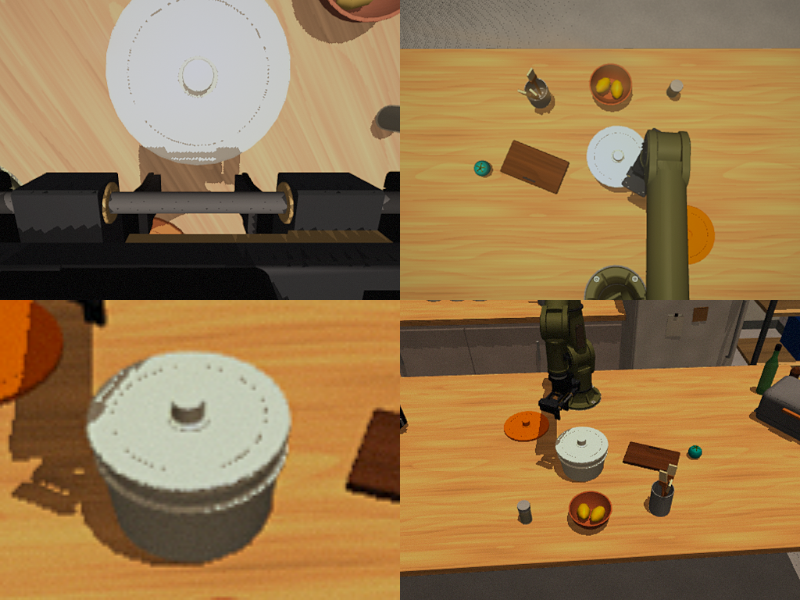

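The lid sits level on the tub, with its knob at (197,76) in the wrist panel. The bowl, jar, brush holder and turquoise tomato have not moved, and the gripper is clear. Handing in.

```bash
python3 -c "
from cell import env
print(env.sign_off())"
```

```text
the job is handed in; nothing more can be done
None
```

Both red tomatoes are in the tub, standing upright side by side on its floor, and the white lid is on. The job was handed in at about 30 s of robot time, with no verdict reported.

**Tomatoes:** I held them with a 10–12 N grip, with the tool tilted so the gripper's body cleared the rim. Each was lowered to floor height before release. Contact showed clearly for the second (about 5 N) and only faintly for the first. The first grip on the second tomato came out about 4 mm too high, so I opened and re-gripped it on the board.

**Lid:** it touched down with the tool at 141.6 mm against an expected 141.3 mm. Its outline then fitted a level circle to 0.4 mm, within about 1 mm of the tub's centre, and it looks level in the pictures.

**Surroundings:** the tub stayed within about 1 mm in the checks before the lid went on, and the other objects look undisturbed in the last pictures. The tomatoes could not be seen again once the lid was on.

**Checks that failed:** one measurement of the lid in the gripper picked up the orange lid instead. I discarded it and confirmed the white lid by its outline over the tub.

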